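Set up the pigment doser and queue the samples

TASK

Get the pigment doser ready for the next batch: the selector knob was left on, so first turn it back to its black off mark, with it off turn the clear perforated cap until its opening is squarely over the red pigment, and only then turn the selector to the orange dot. Also queue the samples that stand along the front of the bench in a neat, upright side-by-side row on the wooden shelf, one centred on each ring: the squat yellow-lidded ink jars (two or three) on large rings and the brown bottles (one or two) on small rings, in any order. Leave the white bottle, funnel, vial rack and timer alone.

Things in the scene. Friction and masses are not known exactly. Their poses are not given: they have to be found in the camera images.
- cap (a joint): turn of the clear cap (138 mm disc, top 70 mm above the bench) on the left half of the doser, a fixed low white housing 165 x 290 x 50 mm at the left of the bench (selector on its right half). Grows counter-clockwise seen from above, from -3.6 to 3.6 rad; 0 = opening over the blank black seat on the far side. About 0.05 N m of friction, stays where left.
- cap_opening (a point): centre of the cap's one round opening (28 mm wide, dark ring round it), 42 mm from the cap's axis, on the cap's top face.
- cap_grip (a point): on the cap's axis, 22 mm above the disc, in the black upright grip bar (46 long x 14 wide x 32 mm above the disc; top 102 mm above the bench). Its x axis runs along the bar and points toward the opening.
- pigment_red: red seat of pigment beads under the cap (round, 33 mm), centre of its underside; fixed. Six seats 60 degrees apart stand 42 mm from the cap's axis: one blank black, and red, yellow, blue, green, white in an order that differs each time.
- selector (a joint): turn of the black selector knob about its upright axis, grows clockwise seen from above, from -0.6 to 2.95 rad; notches every 30 degrees (0.5236 rad, one at 0) take about 0.05 N m to leave, and a knob released between two notches snaps to the nearer one.
- selector_pointer (a point): point on the line of the knob's orange pointer, 38 mm from the knob's axis, at the height of its foot (54 mm above the bench), where the dots lie.
- selector_grip (a point): on the knob's axis, in its upright grip bar (42 long x 12 wide; top at 92 mm above the bench, foot disc top at 60 mm), 82 mm above the bench. Its x axis runs along the bar toward the pointer.
- selector_off (a point): the off mark of the selector: a black bar 13 x 5 mm, 38 mm from the knob's axis on the side of the cap, where the pointer stands at joint value 0.
- dot_orange: orange setting dot (12 mm) beside the selector, 38 mm from its axis, at one of four notches (60, 90, 120 or 150 degrees clockwise of the off mark); three white dots stand at the others. Fixed.
- shelf: low wooden shelf board, 140 (x) x 390 (y) x 10 mm with a 26 mm high stop along its far edge (x = 70 to 78 mm), fixed; origin at the centre of its underside, y along the row to the left.
- small_ring1 (a point): centre of a small (50 mm) ring mark on the shelf's top face. Rings stand in one row along the shelf's y, 75 mm apart; from the left: small 1, small 2, large 1, large 2, large 3.
- small_ring2 (a point): centre of a small (50 mm) ring mark on the shelf's top face. Rings stand in one row along the shelf's y, 75 mm apart; from the left: small 1, small 2, large 1, large 2, large 3.
- large_ring1 (a point): centre of a large (70 mm) ring mark on the shelf's top face. Rings stand in one row along the shelf's y, 75 mm apart; from the left: small 1, small 2, large 1, large 2, large 3.
- large_ring2 (a point): centre of a large (70 mm) ring mark on the shelf's top face. Rings stand in one row along the shelf's y, 75 mm apart; from the left: small 1, small 2, large 1, large 2, large 3.
- large_ring3 (a point): centre of a large (70 mm) ring mark on the shelf's top face. Rings stand in one row along the shelf's y, 75 mm apart; from the left: small 1, small 2, large 1, large 2, large 3.
- jar_1: loose squat closed ink sample jar with a round yellow screw lid over yellow ink, 63 mm diameter (lid 63, glass 60), 50 mm tall, lid between 33 and 50 mm up, about 0.2 kg; origin at the centre of its underside, z up through the lid. May be absent (None all through).
- jar_2: loose squat closed ink sample jar with a round yellow screw lid over yellow ink, 63 mm diameter (lid 63, glass 60), 50 mm tall, lid between 33 and 50 mm up, about 0.2 kg; origin at the centre of its underside, z up through the lid. May be absent (None all through).
- jar_3: loose squat closed ink sample jar with a round yellow screw lid over yellow ink, 63 mm diameter (lid 63, glass 60), 50 mm tall, lid between 33 and 50 mm up, about 0.2 kg; origin at the centre of its underside, z up through the lid. May be absent (None all through).
- bottle_1: loose brown glass bottle with a white cap, 42 mm diameter, 85 mm tall (body to 79 mm, cap 32 mm wide), about 0.08 kg; origin at the centre of its underside, z up. May be absent (None all through).
- bottle_2: loose brown glass bottle with a white cap, 42 mm diameter, 85 mm tall (body to 79 mm, cap 32 mm wide), about 0.08 kg; origin at the centre of its underside, z up. May be absent (None all through).
- white_bottle: bystander, loose: white plastic bottle, 60 mm diameter, 140 mm tall; origin at the centre of its underside. Leave alone.
- funnel_1: bystander, loose: orange plastic funnel standing mouth down, 73 mm diameter, 72 mm high; origin at the centre of its underside. Leave alone.
- vials: bystander, loose: wooden rack with dropper vials, 130x40x64 mm; origin at the centre of its underside. Leave alone.
- timer_1: bystander, loose: small upright white timer, 24x62x66 mm; origin at the centre of its underside. Leave alone.
There are look-alikes about, which are no part of the job. What is shaped like the jar_2 but green or turquoise is not meant.

How it is judged:
By the outcome, as a careful person would: the job done as asked, in the order asked, and still so for the second after the job is handed in, with the robot touching nothing.
Of bottle_1, bottle_2 only 1 to 2 are there at a start; the rules pass over those that are not, and their reading is None.
Of jar_1, jar_2, jar_3 only 2 to 3 are there at a start; the rules pass over those that are not, and their reading is None.
At some moment in a run one of jar_1, jar_2, jar_3 may be knocked a few centimetres aside while the robot is not near it.
It also fails if it takes over 210 s, if anything falls off the work surface, if the arm or the gripper's body presses on something with over 40 N, if the wrist force passes 120 N, or if a joint passes its speed limit or range.

ROBOT

A 6-joint arm with a two-finger parallel gripper is mounted at the origin on a cart in front of the work surface, level with it; the furniture and walls round the work are solid. World frame = base frame: x ahead of the robot, y to its left, z up, the work surface at z = 0. Lengths are in m, angles in rad, forces in N, time in s.
With the tool pointing down it reaches from about 0.4 to 0.825 m from the base axis. Payload 7 kg.
Tool frame: the origin (TCP) lies midway between the tips of the shut fingers; the grasp point (between the pads) lies 19 mm behind it; z points along the fingers, y is the direction in which the jaws open and shut (so a half turn about z gives the same grasp; the last joint's range is limited). The gripper opens to 88 mm and grips with 3 to 60 N. Pads are 19 mm wide; open, the fingers measure 130 mm over their backs; the gripper's body (78 mm by 193 mm) begins 47 mm behind the grasp point.
Start: joints at [1.403, 0.359, 0.012, 0, -1.224, -0.288], TCP at [0.297, 0.606, 0.227] pointing down, gripper open.
Joint ranges: [-3.07, 3.07], [-1.43, 2.12], [-1.02, 1.25], [-3.03, 1.67], [-3.05, -0], [-3.03, 3.03]. Speed limits (rad/s): [2.39, 2.39, 3.01, 3.14, 3.14, 3.14].

INTERFACE

Orientations are given as a 3x3 rotation matrix whose columns are the frame's x, y, z axes.
In Python, from cell import sensors, eyes, ticket gives the robot as it stands.
- The arm moves only by the shell command python3 -m inch 'ROWS'. ROWS is JSON, a list of rows, each a list of 3 entries, a list of its own where there are three numbers: the shift along the tool's x, y, z in mm, then the turn, a rotation vector about the tool's x, y, z in rad, then the opening, from -1 (shut) to 1 (fully open). In form: [[[dx, dy, dz], [rx, ry, rz], grip], ...]. A call has 1 to 5 rows; each row is the pose to reach, as a shift and turn from the pose commanded when the call began, along the tool's axes at that moment; what a row does not reach only later rows make up. A row lasts 1/8 s, in which the tool goes at most 62.5 mm and 10.7 degrees, less where a joint would pass 70% of its speed; a pose out of reach is approached as far as the arm can. A call with a gripper value outside its range is refused whole. The fingers move at their own pace and stop on an object; the grip force is fixed at half the most. Time passes only in rows, so rows that repeat a pose let the fingers close. It gives the time, the measured TCP pose, the force and the opening at its end, in the units of the state.
- sensors.sense(): the state, without advancing time (a new reading comes with each control period).
- eyes.grab_frame(name): name is "scene" or "top" or "wrist"; returns a dict with "pixels" (400x640x3 uint8, red, green, blue), "depth" (400x640 float32, m along the optical axis (not along the pixel's ray), 0 where there is no reading), "mtx" (3x3 intrinsics, pixels), "k1" (the pictures are not rectified: a ray, as slopes to the right and down, at radius r is drawn at 1 + k1 r^2 times it, then the intrinsics apply), "R" (3x3) and "t" (3): a world point X has camera coordinates R X + t; the wrist camera has in their place "hand_eye" (4x4, takes a point from camera to tool coordinates, whose origin is the TCP and whose axes are the flange's). Camera axes: x right, y down, z forward; pixel columns grow to the right and rows downward; lengths in m; the calibration is good to about 2 mm. A picture is of the moment at which its call begins: read the wrist's pose just before it.
- ticket.close_job(): hands the job in, once; it reports no verdict.
The state is a dict: "clock": time; "q": joint angles; "joint_velocities": joint speeds; "joint_torque": joint torques, N m; "position": TCP position; "tool_rot": TCP orientation; "force": force on the tool from outside, world axes, zero at the start; "ft_torque": the same for the moment, N m; "gripper_width": opening from 0.0 (shut) to 1.0 (fully open).
Only numpy, scipy, OpenCV 4.12 (cv2) and the standard library are available. Lean on these libraries where they do the work, as an engineer would, in place of code of your own. Each camera call takes 0.05 s, during which the arm holds its last target. There are 200 camera calls.

## Working session

There is one attempt and no reset: what is moved stays moved. The work goes in short steps, Python scripts to look and compute and a shell command to move; the robot and the scene stay as the last step left them, time stands still between calls to the robot, and variables do not carry over. Pictures are saved under pics/ and viewed, about 12 in all and at most 16, crops included, and the job is handed in when it is done.

```bash
mkdir -p pics; ls
cat > h.py <<'E'
import numpy as np, cv2
from cell import sensors, eyes, ticket
def grab(n):
    s=sensors.sense(); f=eyes.grab_frame(n)
    if 'hand_eye' in f:
        T=np.eye(4);T[:3,:3]=np.array(s['tool_rot']).reshape(3,3);T[:3,3]=s['position']
        C=T@np.array(f['hand_eye']); f['R']=C[:3,:3].T; f['t']=-f['R']@C[:3,3]
    f['R']=np.array(f['R']);f['t']=np.array(f['t']).ravel();f['s']=s
    return f
def plane(f,uv,z):
    uv=np.array(uv,float).reshape(-1,1,2)
    d=np.array([f['k1'],0,0,0,0],float)
    p=cv2.undistortPoints(uv,np.array(f['mtx'],float),d).reshape(-1,2)
    D=np.c_[p,np.ones(len(p))]@f['R']; c=-f['R'].T@f['t']
    return c+D*((z-c[2])/D[:,2])[:,None]
def proj(f,X):
    X=np.array(X,float).reshape(-1,3)
    r,_=cv2.Rodrigues(f['R'])
    return cv2.projectPoints(X,r,f['t'],np.array(f['mtx'],float),np.array([f['k1'],0,0,0,0],float))[0].reshape(-1,2)
def save(f,n,box=None,k=1):
    im=f['pixels'][:,:,::-1]
    if box: im=im[box[1]:box[3],box[0]:box[2]]
    cv2.imwrite('pics/'+n+'.png',cv2.resize(np.ascontiguousarray(im),None,fx=k,fy=k,interpolation=cv2.INTER_CUBIC))
def blobs(f,lo,hi,z,amin=30):
    m=cv2.inRange(cv2.cvtColor(f['pixels'],cv2.COLOR_RGB2HSV),np.array(lo),np.array(hi))
    n,l,st,c=cv2.connectedComponentsWithStats(m)
    for i in range(1,n):
        if st[i,4]>=amin:
            print(c[i].round(1),st[i].tolist(),plane(f,c[i],z)[0].round(4))
def go(X,yaw=None):
    "shift in tool axes (mm) and turn to reach TCP X, tool y-axis at world yaw"
    s=sensors.sense();R=np.array(s['tool_rot']).reshape(3,3);p=np.array(s['position'])
    print('shift',(R.T@(np.array(X)-p)*1000).round(1))
    if yaw is not None:
        c,sn=np.cos(yaw),np.sin(yaw)
        for a in (0,np.pi):
            y=np.array([np.cos(yaw+a),np.sin(yaw+a),0]);z=np.array([0,0,-1.]);x=np.cross(y,z)
            print('turn',cv2.Rodrigues(R.T@np.c_[x,y,z])[0].ravel().round(3))
E
python3 - <<'E'
from h import *
for n in('scene','top','wrist'):
    f=grab(n);save(f,n+'0');print(n,f['mtx'],f['k1'],-f['R'].T@f['t'])
    np.savez(n+'0.npz',**{k:f[k] for k in('pixels','depth','mtx','k1','R','t')})
s=sensors.sense();print(s)
E
```

```text
pics
scene [[392.8190364    0.         317.33354442]
 [  0.         392.8190364  197.4795428 ]
 [  0.           0.           1.        ]] 0.023246921098474718 [-0.11973438 -1.32528525  0.68595743]
top [[405.53730363   0.         325.1040715 ]
 [  0.         405.53730363 196.74635727]
 [  0.           0.           1.        ]] -0.09350645361628054 [ 0.30384919 -0.09069245  1.87152639]
wrist [[349.69954671   0.         317.47258022]
 [  0.         349.69954671 203.54153246]
 [  0.           0.           1.        ]] 0.02667691148538971 [0.36412203 0.57319299 0.38478365]
{'clock': 0.15, 'q': array([ 1.40312067e+00,  3.59227900e-01,  1.12922193e-02, -2.53696214e-04,
       -1.22412065e+00, -2.88092375e-01]), 'joint_velocities': array([ 0.00269168, -0.00144953,  0.00263795,  0.00281403, -0.00047018,
        0.00027643]), 'joint_torque': array([-1.53048291e-03, -5.83273137e+01,  2.93292528e+01,  7.00126782e+00,
        8.81934422e-03, -1.04340438e-04]), 'position': array([0.29696975, 0.60575481, 0.22584447]), 'tool_rot': array([[ 8.97885259e-01, -4.40229330e-01, -4.45537972e-04],
       [-4.40229537e-01, -8.97884463e-01, -1.20249870e-03],
       [ 1.29333574e-04,  1.27584483e-03, -9.99999178e-01]]), 'force': array([1.31477205, 0.26121099, 0.08150269]), 'ft_torque': array([ 0.01439499, -0.0781966 ,  0.00026875]), 'gripper_width': 1.0031095667217043}
```

View pics/top0.png

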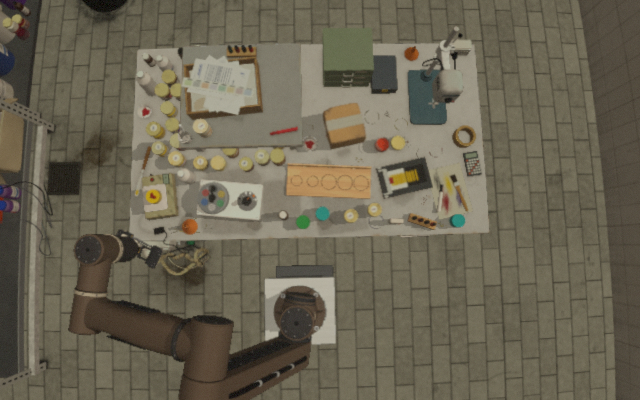

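View pics/wrist0.png

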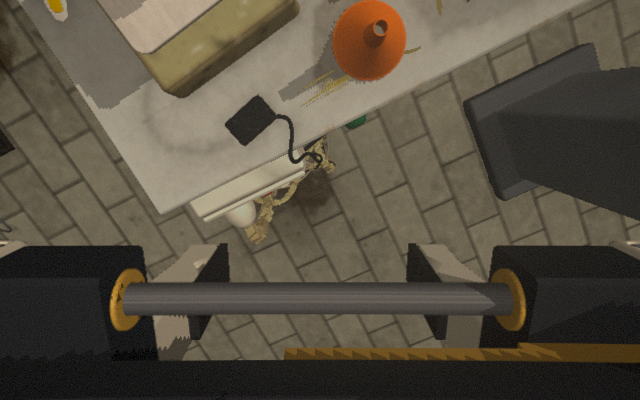

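View pics/scene0.png

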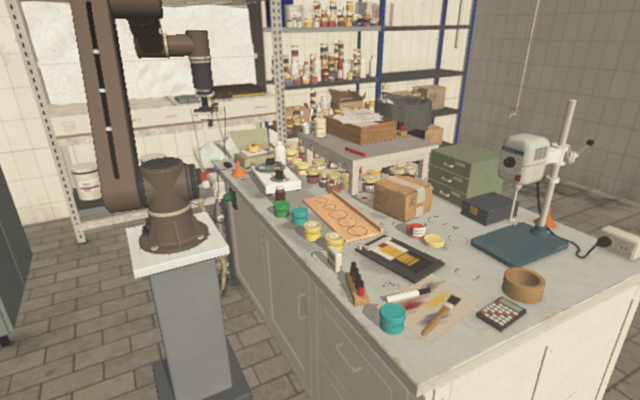

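The top view shows the doser at (230,200), the shelf at (328,181), jar candidates at (351,215) and (375,210), and a bottle candidate at (283,215). The look-alikes are green at (303,222) and turquoise at (322,214) and (457,221). The wrist view shows only the left end of the bench. In the scene view the two yellow jars are at (312,230) and (333,240). I'll enlarge the front of the bench to confirm.

Run:
```python
from h import *
f=dict(np.load('top0.npz')); save(f,'topcrop',(185,150,385,235),4)
for n,uv in dict(jarA=(351,215),jarB=(375,210)).items(): print(n,plane(f,uv,.05))
print('bottle',plane(f,(283,215),.085)); print('doser',plane(f,[(213,196),(246,201)],.07)); print('shelf',plane(f,[(287,181),(370,183)],.01))
```

```text
jarA [[ 0.42815232 -0.24369629  0.05      ]]
jarB [[ 0.44836102 -0.35314498  0.05      ]]
bottle [[0.43218967 0.05933648 0.085     ]]
doser [[0.52485679 0.37401118 0.07      ]
 [0.4992707  0.22532039 0.07      ]]
shelf [[ 0.59514025  0.04533933  0.01      ]
 [ 0.57802587 -0.34018724  0.01      ]]
```

View pics/topcrop.png

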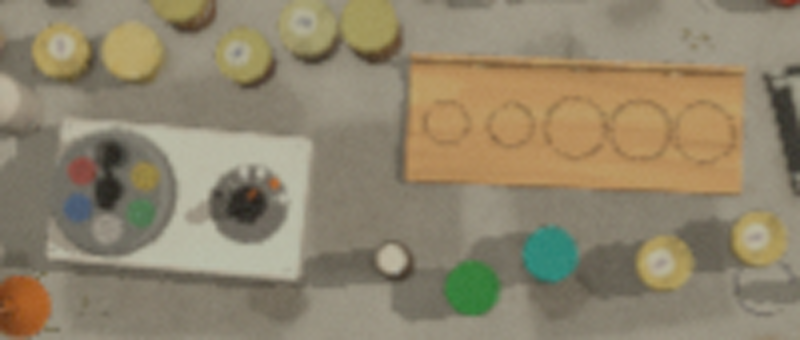

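Confirmed: jars at crop (664,262) and (758,238), which are yellow-lidded and in the front row. The white-capped bottle is at (394,260). The green disc (472,288) and turquoise disc (550,254) are look-alikes, and the yellow ones at the back aren't in the front row. Next I'll look closely at the doser.

Run:
```python
from h import *
go([.42,.30,.30],np.pi/2)
go([.42,.30,.30],-np.pi/2)
```

```text
shift [245.1 220.5 -73.8]
turn [ 0.000e+00 -2.000e-03  2.686e+00]
turn [ 0.001  0.    -0.456]
shift [245.1 220.5 -73.8]
turn [ 0.001  0.    -0.456]
turn [ 0.000e+00 -2.000e-03  2.686e+00]
```

```bash
python3 -m inch '[[[30,30,-74],[0,0,-0.1],1],[[80,70,-74],[0,0,-0.2],1],[[130,115,-74],[0,0,-0.3],1],[[190,170,-74],[0,0,-0.456],1],[[245,220,-74],[0,0,-0.456],1]]'
python3 -m inch '[[[0,0,0],[0,0,0],1],[[0,0,0],[0,0,0],1],[[0,0,0],[0,0,0],1]]'
python3 - <<'E'
from h import *
f=grab('wrist');save(f,'w1');print(f['s']['position'],f['s']['clock']);np.savez('w1.npz',**{k:f[k] for k in('pixels','depth','mtx','k1','R','t')})
E
```

```text
clock: 0.78
position: [0.402, 0.3456, 0.3005]
tool_rot: [[1.0, 0.003, 0.0], [0.003, -1.0, 0.0], [0.0, -0.0, -1.0]]
force: [1.0, 0.7, 1.3]
gripper_width: 0.997
clock: 1.15
position: [0.4014, 0.3485, 0.3]
tool_rot: [[1.0, 0.001, -0.0], [0.001, -1.0, -0.0], [-0.0, 0.0, -1.0]]
force: [0.3, 0.3, -1.2]
gripper_width: 1.0
[0.40140325 0.34846239 0.30004786] 1.15
```

View pics/w1.png

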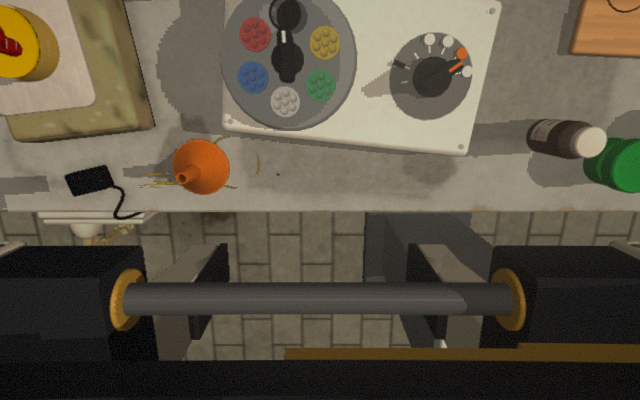

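Run:
```python
from h import *
f=dict(np.load('w1.npz'))
print('orange');blobs(f,(5,150,120),(20,255,255),.054,10)
print('red');blobs(f,(0,100,60),(4,255,255),.06,60)
print('red2');blobs(f,(174,90,60),(180,255,255),.06,60)
print('yel');blobs(f,(21,100,80),(30,255,255),.06,60)
print('blue');blobs(f,(100,100,40),(125,255,255),.06,60)
print('green');blobs(f,(50,80,40),(80,255,255),.06,60)
print(plane(f,[(430,40),(448,42),(467,72),(399,64)],.054).round(4))
save(f,'w1c',(215,0,515,160),2.6)
# depth
for uv in((285,12),(288,60),(432,77),(285,100)): print(uv,f['depth'][uv[1],uv[0]])
```

```text
orange
[611.9  27.5] [578, 0, 62, 56, 1630] [0.5476 0.0462 0.054 ]
[625.1   3.6] [610, 0, 30, 11, 195] [0.5691 0.0388 0.054 ]
[44.1 42.1] [17, 8, 42, 63, 802] [0.5333 0.6349 0.054 ]
[18.7 44.2] [13, 39, 10, 13, 18] [0.5308 0.6611 0.054 ]
[586.2  45.9] [579, 39, 18, 14, 74] [0.5307 0.068  0.054 ]
[576.   49.3] [574, 47, 5, 5, 11] [0.5276 0.0777 0.054 ]
[461.2  52.9] [456, 48, 11, 11, 99] [0.5253 0.1967 0.054 ]
[455.2  66.4] [449, 61, 14, 12, 57] [0.5121 0.2013 0.054 ]
[202.6 164.5] [173, 140, 56, 55, 2094] [0.4053 0.483  0.054 ]
[117.4 300.6] [110, 274, 21, 54, 502] [0.2265 0.6086 0.054 ]
[133.4 277.5] [131, 275, 6, 6, 14] [0.2596 0.5835 0.054 ]
[522.5 300.4] [521, 292, 4, 17, 38] [0.2278 0.083  0.054 ]
red
[254.6  33.9] [239, 17, 32, 35, 816] [0.5427 0.4145 0.06  ]
[ 8.7 45.1] [0, 28, 21, 28, 262] [0.5289 0.6667 0.06  ]
red2
yel
[86.  82.6] [5, 0, 136, 140, 5415] [0.4938 0.5961 0.06  ]
[18.9 44.2] [0, 4, 42, 76, 2027] [0.53   0.6563 0.06  ]
[324.4  42.4] [309, 26, 31, 34, 831] [0.535  0.3423 0.06  ]
[164.1 182.6] [145, 180, 33, 5, 95] [0.3849 0.5275 0.06  ]
blue
[252.   76.3] [239, 62, 29, 31, 500] [0.5017 0.4195 0.06  ]
green
[319.8  84.6] [306, 70, 29, 31, 614] [0.4935 0.3469 0.06  ]
[616.9 164.9] [583, 138, 57, 55, 2256] [0.4061 0.0107 0.06  ]
[[0.538  0.2309 0.054 ]
 [0.5359 0.2118 0.054 ]
 [0.5063 0.1881 0.054 ]
 [0.5147 0.2617 0.054 ]]
(285, 12) 0.3584519
(288, 60) 0.33282444
(432, 77) 0.34639767
(285, 100) 0.37224048
```

View pics/w1c.png

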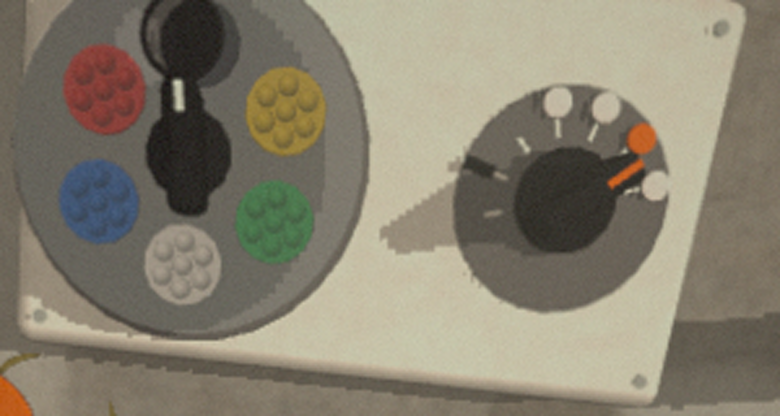

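The cap's opening is over the black seat at crop (180,40), with red 60° CCW of it at (104,90). The off mark is at (480,166), the orange dot at (641,138) and the pointer at (627,174), so the selector stands near the orange notch.

Run:
```python
from h import *
f=dict(np.load('w1.npz'))
px=lambda a:[(x/2.6+215,y/2.6) for x,y in a]
P=plane(f,px([(480,166),(558,103),(606,108),(641,138),(655,186)]),.054)[:,:2]
k=np.radians([0,60,90,120,150])
from scipy.optimize import least_squares
r=least_squares(lambda v:np.r_[P[:,0]-v[0]-.038*np.cos(v[2]-k),P[:,1]-v[1]-.038*np.sin(v[2]-k)],[.5,.22,1.2])
print(r.x,np.degrees(r.x[2]),(r.fun*1000).round(1))
t=plane(f,px([(612,187),(641,167)]),.085)[:,:2]-r.x[:2];print('ptr',t,np.degrees(np.arctan2(t[:,1],t[:,0])))
O=plane(f,px([(180,38)]),.07)[0,:2]-[.518,.381];print('open',O,np.degrees(np.arctan2(O[1],O[0])))
b=plane(f,px([(178,82),(187,212)]),.1)[:,:2];d=b[0]-b[1];print('bar',b,np.degrees(np.arctan2(d[1],d[0])))
g=dict(np.load('top0.npz'));print('white',plane(g,(187,176),.14))
go([r.x[0],r.x[1],.15],r.x[2]-2*np.pi/3+np.pi/2)
```

```text
[0.50102461 0.22564427 1.20076331] 68.79866984800569 [ 0.1 -0.2 -0.1  0.3 -0.   0.  -0.2 -0.2  0.2  0.1]
ptr [[ 0.0031833  -0.00881258]
 [ 0.01022606 -0.01896311]] [-70.13914747 -61.66376419]
open [0.04050563 0.00153243] 2.166604690364375
bar [[0.53818639 0.38106372]
 [0.49455116 0.37891873]] 2.8142328943959583
white [[0.60621301 0.47115876 0.14      ]]
shift [ 99.6 123.  150. ]
turn [-0.000e+00  1.000e-03 -2.247e+00]
turn [0.001 0.    0.895]
```

```bash
python3 -m inch '[[[10,40,40],[0,0,0],1],[[20,80,80],[0,0,0],1],[[25,123,100],[0,0,0],1],[[25,123,100],[0,0,0],1],[[25,123,100],[0,0,0],1]]'
python3 - <<'E'
from h import *
f=grab('wrist');print(f['s']['position'])
p=proj(f,[[.5010,.2256,.092]])[0];print(p, -f['R'].T@f['t'])
for z in(.06,.092):print(z,[ (a,proj(f,[.501+.03*np.cos(np.radians(a)),.2256+.03*np.sin(np.radians(a)),z])[0].round(0).tolist()) for a in(-51,-81)])
u,v=p.astype(int);print(u,v)
f['pixels']=np.clip((f['pixels']/255.)**.6*255,0,255).astype(np.uint8)
save(f,'w2',(u-80,max(v-75,0),u+80,v+75),4)
np.savez('w2.npz',**{k:f[k] for k in('pixels','depth','mtx','k1','R','t')})
E
```

```text
clock: 1.82
position: [0.4271, 0.2256, 0.2007]
tool_rot: [[1.0, 0.001, 0.001], [0.001, -1.0, 0.0], [0.001, -0.0, -1.0]]
force: [1.1, 0.9, 0.8]
gripper_width: 0.998
[0.42710072 0.22555213 0.20067775]
[318.606542   102.91546893] [0.50183733 0.22621549 0.35976692]
0.06 [(-51, [348.0, 78.0]), (-81, [355.0, 97.0])]
0.092 [(-51, [351.0, 75.0]), (-81, [359.0, 96.0])]
318 102
```

View pics/w2.png

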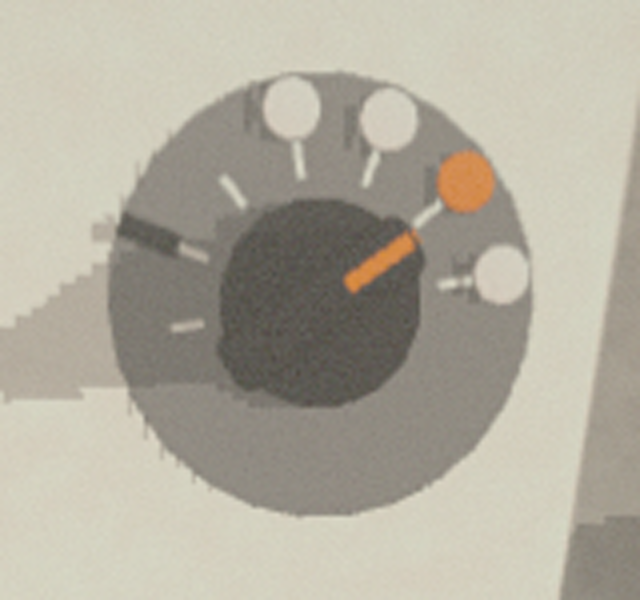

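The pointer (crop 380,262) is aimed at the orange dot (466,182), so it is on the 120° notch. I'll grip with tool x at about -53°.

```bash
python3 -m inch '[[[30,0,20],[0,0,0.18],1],[[60,0,50],[0,0,0.36],1],[[74,0,80],[0,0,0.54],1],[[74,0,80],[0,0,0.72],1],[[74,0,80],[0,0,0.9],1]]'
python3 -m inch '[[[0,0,0],[0,0,0.02],1],[[0,0,0],[0,0,0.02],1]]'
python3 - <<'E'
from h import *
go([.501,.2256,.068],np.radians(-53+90))
E
```

```text
clock: 2.5
position: [0.5011, 0.226, 0.12]
tool_rot: [[0.618, -0.786, -0.0], [-0.786, -0.618, -0.0], [0.0, 0.0, -1.0]]
force: [0.5, 0.8, 0.2]
gripper_width: 1.0
clock: 2.75
position: [0.5009, 0.2255, 0.1207]
tool_rot: [[0.609, -0.793, 0.0], [-0.793, -0.609, 0.0], [-0.0, -0.001, -1.0]]
force: [-0.3, -0.2, 0.4]
gripper_width: 1.002
shift [-0.  -0.2 52.7]
turn [-0.000e+00 -1.000e-03 -3.132e+00]
turn [-0.001  0.     0.01 ]
```

```bash
python3 -m inch '[[[0,0,30],[0,0,0],1],[[0,0,52],[0,0,0],1],[[0,0,52],[0,0,0],-1],[[0,0,52],[0,0,0],-1],[[0,0,52],[0,0,0],-1]]'
python3 -m inch '[[[0,0,0],[0,0,0],-1],[[0,0,0],[0,0,0],-1],[[0,0,0],[0,0,0],-1]]'
```

```text
clock: 3.38
position: [0.5013, 0.2252, 0.0696]
tool_rot: [[0.607, -0.795, 0.002], [-0.795, -0.607, 0.001], [-0.0, -0.002, -1.0]]
force: [0.9, 0.3, 0.0]
gripper_width: 0.722
clock: 3.75
position: [0.5008, 0.2246, 0.0686]
tool_rot: [[0.606, -0.795, 0.0], [-0.795, -0.606, 0.0], [-0.0, -0.0, -1.0]]
force: [-0.2, -0.2, -0.2]
gripper_width: 0.378
```

```bash
python3 -m inch '[[[0,0,0],[0,0,0],-1],[[0,0,0],[0,0,0],-1],[[0,0,0],[0,0,0],-1],[[0,0,0],[0,0,0],-1],[[0,0,0],[0,0,0],-1]]'; python3 -c "
from h import *
print(sensors.sense()['ft_torque'])"
```

```text
clock: 4.38
position: [0.5017, 0.2255, 0.0685]
tool_rot: [[0.606, -0.795, 0.002], [-0.795, -0.606, 0.001], [-0.0, -0.002, -1.0]]
force: [4.0, 3.6, -4.1]
gripper_width: 0.134
[ 1.25636404 -1.45583924  0.10132735]
```

```bash
python3 -m inch '[[[0,0,0],[0,0,-0.17],-1],[[0,0,0],[0,0,-0.34],-1],[[0,0,0],[0,0,-0.52],-1],[[0,0,0],[0,0,-0.7],-1],[[0,0,0],[0,0,-0.88],-1]]'
python3 -m inch '[[[0,0,0],[0,0,-0.18],-1],[[0,0,0],[0,0,-0.36],-1],[[0,0,0],[0,0,-0.54],-1],[[0,0,0],[0,0,-0.72],-1],[[0,0,0],[0,0,-0.9],-1]]'
python3 -m inch '[[[0,0,0],[0,0,-0.17],-1],[[0,0,0],[0,0,-0.34],-1],[[0,0,0],[0,0,-0.34],-1],[[0,0,0],[0,0,-0.34],-1]]'
python3 - <<'E'
from h import *
R=sensors.sense()['tool_rot'];print(np.degrees(np.arctan2(R[1,0],R[0,0])))
E
```

```text
clock: 5.0
position: [0.5015, 0.2255, 0.0686]
tool_rot: [[0.999, -0.035, 0.001], [-0.035, -0.999, 0.002], [0.001, -0.002, -1.0]]
force: [2.2, 3.5, -2.4]
gripper_width: 0.167
clock: 5.62
position: [0.5008, 0.225, 0.0683]
tool_rot: [[0.65, 0.76, 0.0], [0.76, -0.65, 0.001], [0.001, -0.001, -1.0]]
force: [-0.7, -3.2, 1.7]
gripper_width: 0.206
clock: 6.12
position: [0.5008, 0.2245, 0.0684]
tool_rot: [[0.366, 0.931, 0.0], [0.931, -0.366, 0.0], [0.0, 0.0, -1.0]]
force: [2.2, 0.2, -1.4]
gripper_width: 0.189
68.51456701296321
```

```bash
python3 -m inch '[[[0,0,0],[0,0,-0.1],-1],[[0,0,0],[0,0,-0.2],-1],[[0,0,0],[0,0,-0.2],-1],[[0,0,0],[0,0,-0.2],-1],[[0,0,0],[0,0,-0.2],-1]]'
```

```text
clock: 6.75
position: [0.5014, 0.2246, 0.0686]
tool_rot: [[0.174, 0.985, 0.001], [0.985, -0.174, 0.0], [0.0, 0.001, -1.0]]
force: [5.7, -1.0, -2.1]
gripper_width: 0.145
```

```bash
python3 -m inch '[[[0,0,0],[0,0,0.1],-1],[[0,0,0],[0,0,0.1],0],[[0,0,0],[0,0,0.1],0],[[0,0,0],[0,0,0.1],0],[[0,0,-20],[0,0,0.1],0]]'
python3 -m inch '[[[0,0,-60],[0,0,0.18],1],[[0,0,-90],[0,0,0.36],1],[[0,0,-90],[0,0,0.54],1],[[0,0,-90],[0,0,0.72],1],[[0,0,-90],[0,0,0.9],1]]'
python3 - <<'E'
from h import *
R=sensors.sense()['tool_rot'];a=np.degrees(np.arctan2(R[1,0],R[0,0]));print(a)
go([.43,.30,.20],np.radians(2-90))
E
```

```text
clock: 7.38
position: [0.4995, 0.2237, 0.0872]
tool_rot: [[0.267, 0.964, -0.003], [0.964, -0.267, -0.002], [-0.003, -0.002, -1.0]]
force: [-0.4, 0.2, 0.5]
gripper_width: 0.484
clock: 8.0
position: [0.5004, 0.2244, 0.1785]
tool_rot: [[0.923, 0.384, -0.0], [0.384, -0.923, -0.0], [-0.0, -0.0, -1.0]]
force: [1.1, -0.9, 1.5]
gripper_width: 0.978
22.59345244805325
shift [-36.  -96.9 -21.5]
turn [0.    0.    0.359]
turn [-0.     0.    -2.782]
```

```bash
python3 -m inch '[[[-15,-45,-20],[0,0,0.18],1],[[-36,-97,-20],[0,0,0.36],1],[[-36,-97,-20],[0,0,0.36],1],[[-36,-97,-20],[0,0,0.36],1],[[-36,-97,-20],[0,0,0.36],1]]'
python3 - <<'E'
from h import *
f=grab('wrist');print(f['s']['position'])
A=[[.501,.2256,.06]]
for r,a,z in((.038,68.8,.054),):A.append([.501+r*np.cos(np.radians(a)),.2256+r*np.sin(np.radians(a)),z])
A+=[[.518,.381,.07],[.518,.381,.102]];print(proj(f,A).round(0)-[170,0])
f['pixels']=np.clip((f['pixels']/255.)**.6*255,0,255).astype(np.uint8)
save(f,'w3',(170,0,470,200),2.6)
np.savez('w3.npz',**{k:f[k] for k in('pixels','depth','mtx','k1','R','t')})
E
```

```text
clock: 8.62
position: [0.4302, 0.2992, 0.1982]
tool_rot: [[0.999, 0.041, -0.0], [0.041, -0.999, -0.001], [-0.0, 0.001, -1.0]]
force: [-0.2, -0.8, -0.3]
gripper_width: 1.005
[0.43016422 0.29920128 0.1982041 ]
[[242. 110.]
 [199.  91.]
 [ 47.  79.]
 [ 34.  76.]]
```

View pics/w3.png

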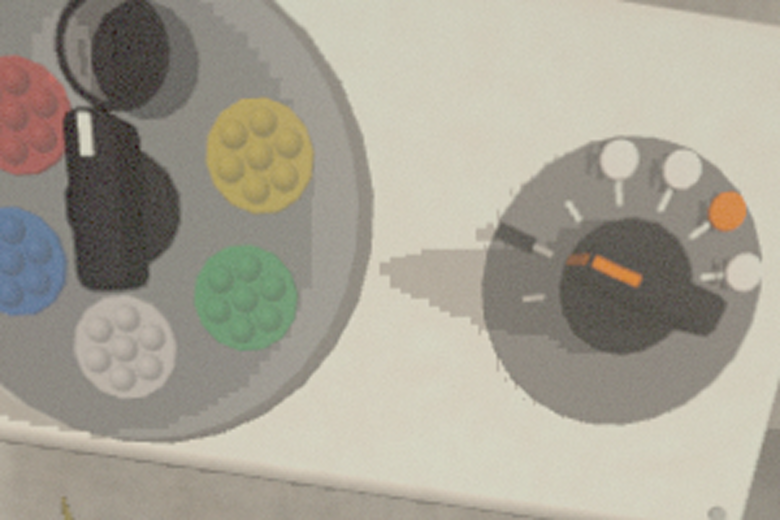

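The pointer at (617,270) now lines up with the off mark at (515,235), so the selector is off. Next, the cap.

```bash
python3 - <<'E'
from h import *
go([.518,.381,.12],np.radians(2.8-90))
E
python3 -m inch '[[[40,-40,30],[0,0,0],1],[[84,-85,78],[0,0,0],1],[[84,-85,78],[0,0,0],0.2],[[84,-85,78],[0,0,0],0.2],[[84,-85,78],[0,0,0],0.2]]'
python3 - <<'E'
from h import *
go([.518,.381,.079],np.radians(2.8-90))
E
```

```text
shift [ 91.  -78.3  78.1]
turn [ 0.     0.    -0.009]
turn [ 0.000e+00 -1.000e-03  3.133e+00]
clock: 9.3
position: [0.5104, 0.3875, 0.1213]
tool_rot: [[0.999, 0.04, 0.001], [0.04, -0.999, 0.0], [0.001, -0.0, -1.0]]
force: [0.2, 0.3, 0.2]
gripper_width: 0.72
shift [ 7.3  6.8 42.3]
turn [-0.    -0.001 -0.009]
turn [-1.000e-03  1.000e-03  3.133e+00]
```

```bash
python3 -m inch '[[[7,7,20],[0,0,0],0.2],[[7,7,42],[0,0,0],0],[[7,7,42],[0,0,0],-1],[[7,7,42],[0,0,0],-1],[[7,7,42],[0,0,0],-1]]'
python3 -m inch '[[[0,0,0],[0,0,0],-1],[[0,0,0],[0,0,0],-1],[[0,0,0],[0,0,0],-1],[[0,0,0],[0,0,0],-1]]'
```

```text
clock: 9.93
position: [0.518, 0.3821, 0.0801]
tool_rot: [[0.999, 0.041, 0.002], [0.041, -0.999, 0.002], [0.002, -0.002, -1.0]]
force: [-0.2, -0.2, 0.0]
gripper_width: 0.222
clock: 10.42
position: [0.518, 0.3797, 0.0799]
tool_rot: [[0.999, 0.04, 0.0], [0.04, -0.999, -0.002], [0.0, 0.002, -1.0]]
force: [0.2, -7.4, 6.5]
gripper_width: 0.162
```

```bash
python3 -m inch '[[[0,0,0],[0,0,-0.15],-1],[[0,0,0],[0,0,-0.3],-1],[[0,0,0],[0,0,-0.45],-1],[[0,0,0],[0,0,-0.6],-1],[[0,0,0],[0,0,-0.75],-1]]'
python3 -m inch '[[[0,0,0],[0,0,-0.1],-1],[[0,0,0],[0,0,-0.148],-1],[[0,0,0],[0,0,-0.148],-1],[[0,0,0],[0,0,-0.148],-1],[[0,0,0],[0,0,-0.148],-1]]'
python3 - <<'E'
from h import *
R=sensors.sense()['tool_rot'];print(np.degrees(np.arctan2(R[1,0],R[0,0])))
E
```

```text
clock: 11.05
position: [0.5181, 0.3795, 0.0799]
tool_rot: [[0.7, 0.714, 0.0], [0.714, -0.7, -0.002], [-0.001, 0.002, -1.0]]
force: [1.5, -9.0, 7.1]
gripper_width: 0.158
clock: 11.68
position: [0.5182, 0.3795, 0.08]
tool_rot: [[0.591, 0.807, 0.001], [0.807, -0.591, -0.002], [-0.002, 0.002, -1.0]]
force: [1.3, -8.5, 7.3]
gripper_width: 0.161
53.7600477396984
```

```bash
python3 -m inch '[[[0,0,0],[0,0,0],0],[[0,0,0],[0,0,0],0],[[0,0,0],[0,0,0],0],[[0,0,-40],[0,0,0],0],[[-10,0,-90],[0,0,0],1]]'
python3 -m inch '[[[-40,10,-30],[0,0,0],1],[[-75,20,-30],[0,0,0],1],[[-75,20,-30],[0,0,0],1],[[-75,20,-30],[0,0,0],1]]'
python3 - <<'E'
from h import *
f=grab('wrist');print(f['s']['position'])
f['pixels']=np.clip((f['pixels']/255.)**.6*255,0,255).astype(np.uint8)
c=proj(f,[[.518,.381,.07]])[0];print(c)
u,v=c.astype(int);print(u-100,max(v-80,0));save(f,'w4',(u-100,max(v-80,0),u+100,v+80),3.7)
np.savez('w4.npz',**{k:f[k] for k in('pixels','depth','mtx','k1','R','t')})
E
```

```text
clock: 12.3
position: [0.5112, 0.3733, 0.168]
tool_rot: [[0.591, 0.807, -0.002], [0.807, -0.591, -0.002], [-0.003, -0.0, -1.0]]
force: [0.7, 0.6, 1.4]
gripper_width: 0.561
clock: 12.8
position: [0.4837, 0.3015, 0.1986]
tool_rot: [[0.591, 0.807, 0.0], [0.807, -0.591, 0.001], [0.001, 0.0, -1.0]]
force: [-0.8, 0.5, -0.9]
gripper_width: 0.974
[0.483668   0.30151691 0.19861038]
[294.05394773  90.01068952]
194 10
```

View pics/w4.png

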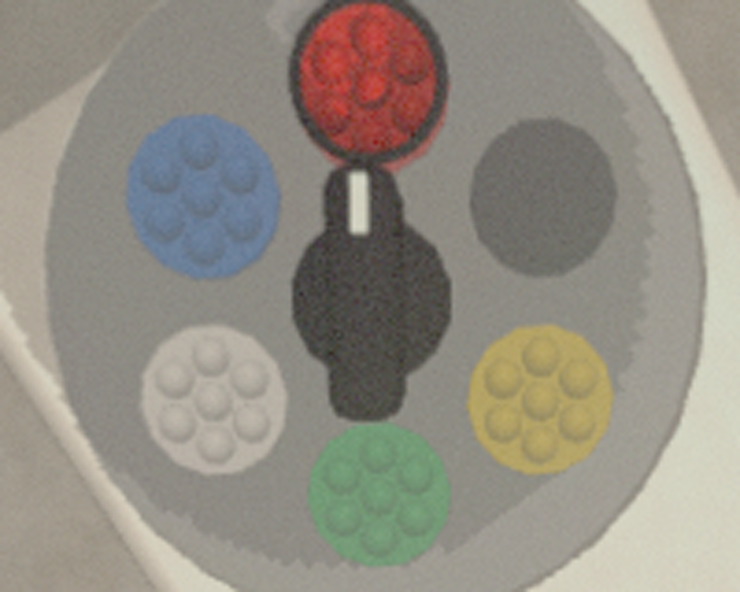

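The opening ring (368,80) sits over the red seat (372,85), about 1 mm apart by eye, which is squarely over it. Now back to the selector.

Run:
```python
from h import *
go([.501,.2256,.12],np.radians(68.8-90))
```

```text
shift [-51.2  58.9  78.3]
turn [ 0.    -0.    -0.262]
turn [-0.    -0.     2.879]
```

```bash
python3 -m inch '[[[-25,30,30],[0,0,-0.13],0.5],[[-51,59,60],[0,0,-0.262],0],[[-51,59,78],[0,0,-0.262],0],[[-51,59,78],[0,0,-0.262],0],[[-51,59,78],[0,0,-0.262],0]]'
python3 - <<'E'
from h import *
go([.501,.2256,.068],np.radians(68.8-90))
E
```

```text
clock: 13.48
position: [0.5015, 0.2261, 0.1208]
tool_rot: [[0.361, 0.932, 0.0], [0.932, -0.361, 0.0], [0.0, 0.0, -1.0]]
force: [-0.0, 0.2, -0.3]
gripper_width: 0.521
shift [-0.6 -0.3 52.8]
turn [ 0. -0.  0.]
turn [ 0.000e+00  1.000e-03 -3.141e+00]
```

```bash
python3 -m inch '[[[0,0,30],[0,0,0],0],[[0,0,53],[0,0,0],0],[[0,0,53],[0,0,0],-1],[[0,0,53],[0,0,0],-1],[[0,0,53],[0,0,0],-1]]'
python3 -m inch '[[[0,0,0],[0,0,0],-1],[[0,0,0],[0,0,0],-1],[[0,0,0],[0,0,0],-1]]'
```

```text
clock: 14.1
position: [0.5016, 0.2259, 0.0687]
tool_rot: [[0.362, 0.932, 0.002], [0.932, -0.362, 0.001], [0.002, 0.001, -1.0]]
force: [-0.2, 0.5, 0.4]
gripper_width: 0.219
clock: 14.48
position: [0.5017, 0.2255, 0.0684]
tool_rot: [[0.362, 0.932, 0.002], [0.932, -0.362, 0.001], [0.001, 0.001, -1.0]]
force: [0.3, -0.4, 6.4]
gripper_width: 0.133
```

```bash
python3 -m inch '[[[0,0,0],[0,0,0.17],-1],[[0,0,0],[0,0,0.34],-1],[[0,0,0],[0,0,0.52],-1],[[0,0,0],[0,0,0.7],-1],[[0,0,0],[0,0,0.88],-1]]'
python3 -m inch '[[[0,0,0],[0,0,0.18],-1],[[0,0,0],[0,0,0.36],-1],[[0,0,0],[0,0,0.54],-1],[[0,0,0],[0,0,0.72],-1],[[0,0,0],[0,0,0.9],-1]]'
python3 -m inch '[[[0,0,0],[0,0,0.17],-1],[[0,0,0],[0,0,0.34],-1],[[0,0,0],[0,0,0.45],-1],[[0,0,0],[0,0,0.45],-1],[[0,0,0],[0,0,0.45],-1]]'
```

```text
clock: 15.1
position: [0.5018, 0.2255, 0.0682]
tool_rot: [[0.95, 0.311, 0.002], [0.311, -0.95, 0.0], [0.002, 0.0, -1.0]]
force: [-0.0, -1.9, 4.2]
gripper_width: 0.165
clock: 15.72
position: [0.5013, 0.2256, 0.0678]
tool_rot: [[0.834, -0.551, 0.001], [-0.551, -0.834, 0.001], [0.001, -0.001, -1.0]]
force: [2.6, 1.6, 1.3]
gripper_width: 0.188
clock: 16.35
position: [0.5017, 0.2256, 0.0677]
tool_rot: [[0.517, -0.856, 0.001], [-0.856, -0.517, 0.001], [-0.0, -0.002, -1.0]]
force: [3.7, 0.3, 0.5]
gripper_width: 0.144
```

```bash
python3 -m inch '[[[0,0,0],[0,0,0],-0.2],[[0,0,0],[0,0,0],0],[[0,0,0],[0,0,0],0],[[0,0,-40],[0,0,0],0],[[0,0,-90],[0,0,0],1]]'
python3 - <<'E'
from h import *
go([.43,.0,.25],np.radians(-90))
E
```

```text
clock: 16.98
position: [0.4998, 0.2243, 0.1572]
tool_rot: [[0.515, -0.857, -0.003], [-0.857, -0.515, -0.002], [0.001, 0.004, -1.0]]
force: [0.6, 0.3, -0.1]
gripper_width: 0.559
shift [156.3 175.7 -92.1]
turn [ 4.00e-03  1.00e-03 -1.03e+00]
turn [ 2.000e-03 -4.000e-03  2.112e+00]
```

```bash
python3 -m inch '[[[35,40,-60],[0,0,-0.18],1],[[75,80,-120],[0,0,-0.36],1],[[110,125,-143],[0,0,-0.54],1],[[150,165,-143],[0,0,-0.72],1],[[210,195,-143],[0,0,-0.9],1]]'
python3 -m inch '[[[10,10,0],[0,0,-0.13],1],[[10,10,0],[0,0,-0.13],1],[[10,10,0],[0,0,-0.13],1]]'
python3 - <<'E'
from h import *
f=grab('wrist');print(f['s']['position'],f['s']['tool_rot'].round(3).tolist())
save(f,'w5')
np.savez('w5.npz',**{k:f[k] for k in('pixels','depth','mtx','k1','R','t')})
E
```

```text
clock: 17.6
position: [0.442, -0.0193, 0.2998]
tool_rot: [[0.989, -0.148, 0.003], [-0.148, -0.989, 0.001], [0.002, -0.002, -1.0]]
force: [0.8, -0.1, 0.1]
gripper_width: 0.997
clock: 17.98
position: [0.451, -0.0291, 0.2979]
tool_rot: [[1.0, -0.028, -0.001], [-0.028, -1.0, 0.0], [-0.001, 0.0, -1.0]]
force: [0.5, -1.1, 0.0]
gripper_width: 1.001
[ 0.45104696 -0.02906102  0.29794943] [[1.0, -0.028, -0.001], [-0.028, -1.0, 0.0], [-0.001, 0.0, -1.0]]
```

View pics/w5.png

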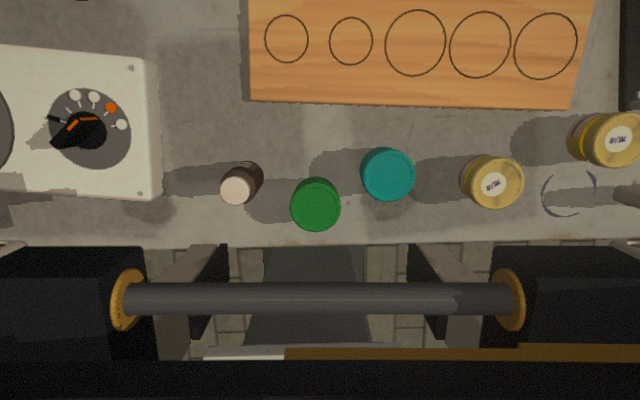

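The rings are at the top. Brown bottle cap at (236,190), jar lids at (495,185) and (617,138). The knob at (85,130) is unclear, so I'll enlarge it.

Run:
```python
from h import *
f=dict(np.load('w5.npz'))
f['pixels']=np.clip((f['pixels']/255.)**.6*255,0,255).astype(np.uint8)
save(f,'w5c',(35,75,145,175),6)
for a in(-51.2,68.8,98.8,-81):
  d=np.array([np.cos(np.radians(a)),np.sin(np.radians(a))]);print(a,((proj(f,[[*(np.array([.501,.2256])+r*d),z] for r,z in((0,.092),(.02,.092),(.038,.054))])-[35,75])*6).round(0).tolist())
```

```text
-51.2 [[184.0, 347.0], [261.0, 268.0], [461.0, 193.0]]
68.8 [[184.0, 347.0], [60.0, 305.0], [114.0, 257.0]]
98.8 [[184.0, 347.0], [69.0, 368.0], [128.0, 365.0]]
-81 [[184.0, 347.0], [299.0, 325.0], [524.0, 293.0]]
```

View pics/w5c.png

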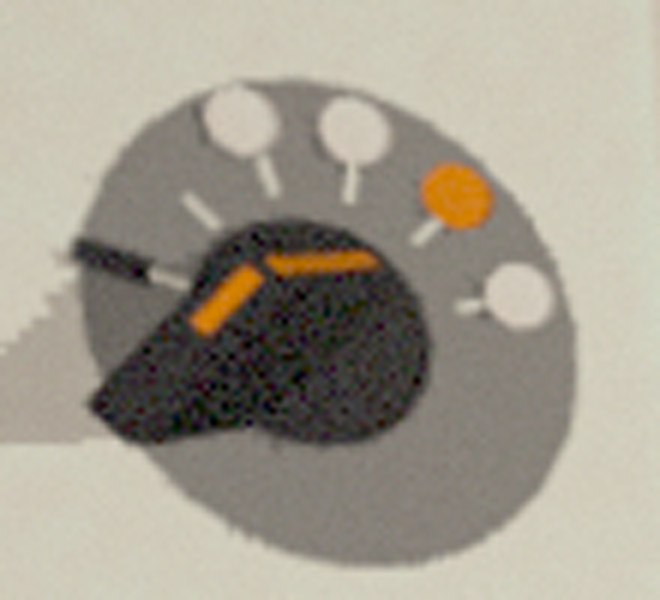

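The pointer stripe (200,330)–(258,268) matches the predicted orange-notch line, so the selector is set. Next I'll measure the rings and samples.

Run:
```python
from h import *
f=dict(np.load('w5.npz'));hsv=cv2.cvtColor(f['pixels'],cv2.COLOR_RGB2HSV)
g=cv2.cvtColor(f['pixels'],cv2.COLOR_RGB2GRAY)
m=cv2.adaptiveThreshold(g,255,cv2.ADAPTIVE_THRESH_MEAN_C,cv2.THRESH_BINARY_INV,15,10);m[95:]=0
cs,_=cv2.findContours(m,cv2.RETR_EXTERNAL,cv2.CHAIN_APPROX_NONE)
for c in cs:
  x,y,w,h=cv2.boundingRect(c)
  if 35<w<80 and h>35 and 255<x<560:
    e=cv2.fitEllipse(c);print('ring',np.round(e[0],1),w,h,plane(f,e[0],.01)[0].round(4))
k=np.array([(286,39),(351,41),(415,43),(480,45),(545,46)],float);print(plane(f,k,.01).round(4))
m=cv2.inRange(hsv,np.array((18,70,90)),np.array((32,255,255)));m[:100]=0;m[230:]=0
m=cv2.morphologyEx(m,cv2.MORPH_CLOSE,np.ones((9,9)))
cs,_=cv2.findContours(m,cv2.RETR_EXTERNAL,cv2.CHAIN_APPROX_NONE)
for c in cs:
  if cv2.contourArea(c)>300: print('yel',cv2.boundingRect(c),cv2.minEnclosingCircle(c))
print('bottle',plane(f,(236,190),.085),'jars',plane(f,[(495,184),(617,139)],.05))
save(f,'w5d',(210,110,640,220),1.8)
D=f['depth'];print(D[190,236],D[184,495],D[139,617])
```

```text
ring [350.5  40.9] 46 50 [ 0.592  -0.0705  0.01  ]
ring [285.9  38.4] 45 50 [0.5967 0.0045 0.01  ]
ring [545.1  45.8] 65 69 [ 0.5789 -0.2957  0.01  ]
ring [479.7  44.3] 64 69 [ 0.5834 -0.2206  0.01  ]
ring [414.8  42.5] 63 69 [ 0.5879 -0.1454  0.01  ]
[[ 0.596   0.0045  0.01  ]
 [ 0.5919 -0.0712  0.01  ]
 [ 0.5874 -0.1457  0.01  ]
 [ 0.5826 -0.2211  0.01  ]
 [ 0.5786 -0.2956  0.01  ]]
yel (457, 155, 68, 55) ((490.5, 180.0), 33.738059997558594)
yel (566, 112, 74, 57) ((606.383544921875, 137.0), 40.49495315551758)
bottle [[0.43525141 0.06133836 0.085     ]] jars [[ 0.42560449 -0.23789881  0.05      ]
 [ 0.47389686 -0.36703626  0.05      ]]
0.3833875 0.41665334 0.402187
```

View pics/w5d.png

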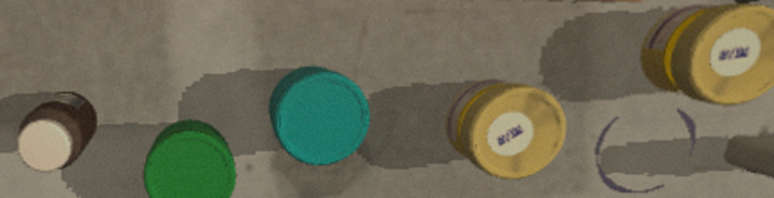

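Candidates:
- Jars: lids at crop (514,131) and (733,54). Both are yellow-lidded and in the front row.
- Bottle: brown with a white cap, at (45,144).
- Left alone: green (190,165) and turquoise (320,115), which are look-alikes.

Bottle first, with the jaws along world x.

```bash
python3 - <<'E'
from h import *
go([.4352,.0615,.16],np.radians(-180))
E
python3 -m inch '[[[0,-20,20],[0,0,0.17],1],[[-5,-40,50],[0,0,0.35],1],[[-10,-60,90],[0,0,0.53],1],[[-15,-80,120],[0,0,0.71],1],[[-18,-90,138],[0,0,0.89],1]]'
python3 -m inch '[[[0,0,0],[0,0,0.18],1],[[0,0,0],[0,0,0.36],1],[[0,0,0],[0,0,0.54],1],[[0,0,0],[0,0,0.65],1],[[0,0,0],[0,0,0.65],1]]'
python3 - <<'E'
from h import *
go([.4352,.0615,.035],np.radians(-180))
E
```

```text
shift [-18.3 -89.9 138. ]
turn [0.000e+00 1.000e-03 1.544e+00]
turn [-1.000e-03  0.000e+00 -1.598e+00]
clock: 18.65
position: [0.4346, 0.0624, 0.1587]
tool_rot: [[0.605, -0.796, -0.002], [-0.796, -0.605, -0.001], [-0.0, 0.002, -1.0]]
force: [-0.2, -0.4, 0.3]
gripper_width: 0.996
clock: 19.27
position: [0.4355, 0.0618, 0.1602]
tool_rot: [[0.006, -1.0, -0.0], [-1.0, -0.006, -0.0], [0.0, 0.0, -1.0]]
force: [0.8, -0.1, 0.5]
gripper_width: 1.0
shift [  0.3   0.2 125.2]
turn [ 0.    -0.     0.006]
turn [ 0.     0.    -3.135]
```

```bash
python3 -m inch '[[[0,0,50],[0,0,0],1],[[0,0,100],[0,0,0],1],[[0,0,125],[0,0,0],1],[[0,0,125],[0,0,0],-1],[[0,0,125],[0,0,0],-1]]'
python3 -m inch '[[[0,0,0],[0,0,0],-1],[[0,0,0],[0,0,0],-1],[[0,0,0],[0,0,0],-1],[[0,0,0],[0,0,0],-1],[[0,0,0],[0,0,0],-1]]'
```

```text
clock: 19.9
position: [0.4364, 0.0617, 0.0361]
tool_rot: [[0.007, -1.0, 0.001], [-1.0, -0.007, 0.0], [-0.0, -0.001, -1.0]]
force: [1.1, -0.7, 0.2]
gripper_width: 0.833
clock: 20.52
position: [0.4359, 0.0612, 0.0356]
tool_rot: [[0.005, -1.0, 0.0], [-1.0, -0.005, 0.0], [-0.0, -0.0, -1.0]]
force: [-2.0, -0.6, 6.4]
gripper_width: 0.463
```

```bash
python3 -m inch '[[[0,0,-30],[0,0,0],-1],[[0,0,-70],[0,0,0],-1],[[30,-30,-70],[0,0,0.03],-1],[[65,-70,-70],[0,0,0.06],-1],[[100,-110,-70],[0,0,0.06],-1]]'
python3 -m inch '[[[20,-30,0],[0,0,0],-1],[[33,-46,0],[0,0,0],-1],[[33,-46,0],[0,0,0],-1],[[33,-46,0],[0,0,0],-1]]'
python3 - <<'E'
from h import *
go([.592,-.0708,.0475],np.radians(-183.4))
E
```

```text
clock: 21.15
position: [0.5474, -0.0393, 0.1054]
tool_rot: [[-0.054, -0.999, 0.001], [-0.999, 0.054, 0.0], [-0.0, -0.0, -1.0]]
force: [1.1, 1.2, -0.9]
gripper_width: 0.459
clock: 21.65
position: [0.5894, -0.0734, 0.105]
tool_rot: [[-0.055, -0.999, -0.001], [-0.999, 0.055, 0.0], [-0.0, 0.001, -1.0]]
force: [-0.5, 0.0, -0.7]
gripper_width: 0.464
shift [-2.7 -2.5 57.5]
turn [0.001 0.    0.005]
turn [-0.000e+00  1.000e-03 -3.137e+00]
```

```bash
python3 -m inch '[[[-3,-3,35],[0,0,0],-1],[[-3,-3,54],[0,0,0],-1],[[-3,-3,58],[0,0,0],-1],[[-3,-3,58],[0,0,0],-1]]'
```

```text
clock: 22.15
position: [0.5935, -0.0704, 0.0479]
tool_rot: [[-0.054, -0.999, 0.0], [-0.999, 0.054, -0.0], [0.0, -0.0, -1.0]]
force: [0.9, -0.1, -0.6]
gripper_width: 0.465
```

```bash
python3 -m inch '[[[0,0,1],[0,0,0],-1],[[0,0,1],[0,0,0],0.4],[[0,0,1],[0,0,0],0.5],[[0,0,1],[0,0,0],0.5],[[0,0,1],[0,0,0],0.5]]'
python3 -m inch '[[[0,0,-50],[0,0,0],0.5],[[0,0,-100],[0,0,0],0.5],[[0,0,-130],[0,0,0],1]]'
python3 - <<'E'
from h import *
go([.45,-.18,.2],np.radians(-90))
E
```

```text
clock: 22.78
position: [0.5936, -0.071, 0.0463]
tool_rot: [[-0.055, -0.998, 0.0], [-0.998, 0.055, 0.0], [-0.0, -0.0, -1.0]]
force: [0.2, -0.2, -0.2]
gripper_width: 0.74
clock: 23.15
position: [0.5944, -0.071, 0.1791]
tool_rot: [[-0.055, -0.999, 0.003], [-0.999, 0.055, 0.0], [-0.0, -0.003, -1.0]]
force: [0.6, -0.4, -0.3]
gripper_width: 0.811
shift [116.7 138.2 -21.4]
turn [-0.003 -0.002 -1.625]
turn [-0.002  0.003  1.516]
```

```bash
python3 -m inch '[[[30,50,-30],[0,0,0],1],[[60,100,-50],[0,0,0],1],[[87,140,-60],[0,0,0],1],[[87,140,-60],[0,0,0],1],[[87,140,-60],[0,0,0],1]]'
python3 - <<'E'
from h import *
f=grab('wrist');print(f['s']['position'])
save(f,'w6');np.savez('w6.npz',**{k:f[k] for k in('pixels','depth','mtx','k1','R','t')})
print(proj(f,[[.4256,-.238,.05],[.474,-.367,.05],[.592,-.0705,.01],[.592,-.0705,.095]]).round(0))
m=cv2.inRange(cv2.cvtColor(f['pixels'],cv2.COLOR_RGB2HSV),np.array((18,70,90)),np.array((32,255,255)))
m=cv2.morphologyEx(m,cv2.MORPH_CLOSE,np.ones((9,9)))
cs,_=cv2.findContours(m,cv2.RETR_EXTERNAL,cv2.CHAIN_APPROX_NONE)
for c in cs:
  if cv2.contourArea(c)>600: print(cv2.boundingRect(c))
E
```

```text
clock: 23.78
position: [0.4492, -0.1502, 0.2366]
tool_rot: [[-0.055, -0.998, 0.001], [-0.998, 0.055, 0.0], [-0.0, -0.001, -1.0]]
force: [0.6, -0.2, -0.5]
gripper_width: 0.994
[ 0.4492039  -0.15021669  0.23660669]
[[337.  85.]
 [272. -78.]
 [201. 244.]
 [172. 279.]]
(283, 343, 357, 20)
(153, 244, 63, 38)
(416, 221, 74, 61)
(304, 45, 68, 73)
(66, 22, 28, 55)
(423, 0, 217, 140)
```

View pics/w6.png

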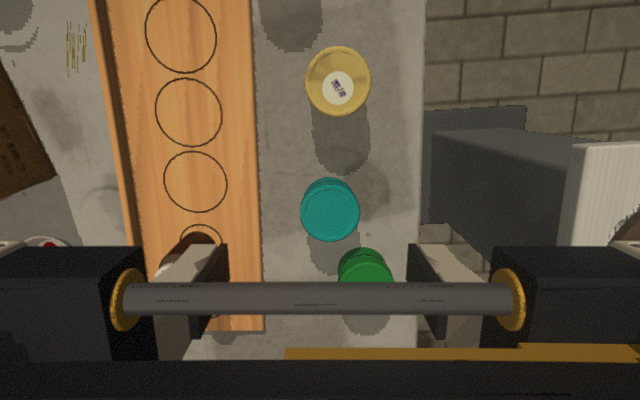

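Jar A's lid is at (338,81), with the turquoise look-alike at (330,210). Grasping jar A.

Run:
```python
from h import *
f=dict(np.load('w6.npz'));p=plane(f,(338,81),.05)[0];print(p)
go([p[0],p[1],.12],np.radians(-183.4));
```

```text
[ 0.42456898 -0.24183911  0.05      ]
shift [ 93.1  19.8 116.2]
turn [-0.     0.     0.004]
turn [-0.    -0.    -3.137]
```

```bash
python3 -m inch '[[[40,10,40],[0,0,0],1],[[80,18,90],[0,0,0],1],[[92,20,130],[0,0,0],1],[[92,20,180],[0,0,0],1],[[92,20,212],[0,0,0],1]]'
python3 -m inch '[[[0,0,0],[0,0,0],-1],[[0,0,0],[0,0,0],-1],[[0,0,0],[0,0,0],-1],[[0,0,0],[0,0,0],-1],[[0,0,0],[0,0,0],-1]]'
```

```text
clock: 24.45
position: [0.4233, -0.2407, 0.0212]
tool_rot: [[-0.055, -0.998, -0.004], [-0.998, 0.055, 0.001], [-0.0, 0.004, -1.0]]
force: [0.3, 0.2, 0.2]
gripper_width: 1.0
clock: 25.08
position: [0.4253, -0.241, 0.0256]
tool_rot: [[-0.054, -0.999, 0.003], [-0.999, 0.054, -0.001], [0.0, -0.003, -1.0]]
force: [0.8, 2.1, 7.1]
gripper_width: 0.699
```

```bash
python3 -m inch '[[[0,0,-30],[0,0,0],-1],[[-10,-20,-50],[0,0,0],-1],[[-40,-60,-50],[0,0,0],-1],[[-70,-100,-50],[0,0,0],-1],[[-90,-135,-50],[0,0,0],-1]]'
python3 -m inch '[[[-10,-20,0],[0,0,0],-1],[[-10,-20,0],[0,0,0],-1],[[-10,-20,0],[0,0,0],-1],[[-10,-20,0],[0,0,0],-1]]'
python3 - <<'E'
from h import *
go([.588,-.1455,.0365],np.radians(-183.4))
E
```

```text
clock: 25.7
position: [0.5648, -0.1572, 0.0746]
tool_rot: [[-0.054, -0.999, 0.0], [-0.999, 0.054, 0.0], [-0.0, -0.0, -1.0]]
force: [0.3, 0.1, -2.0]
gripper_width: 0.697
clock: 26.2
position: [0.5834, -0.1499, 0.0744]
tool_rot: [[-0.055, -0.998, -0.0], [-0.998, 0.055, 0.0], [-0.0, 0.0, -1.0]]
force: [-0.9, 0.2, -1.9]
gripper_width: 0.695
shift [-4.7 -4.4 37.9]
turn [0.    0.    0.004]
turn [-0.000e+00  1.000e-03 -3.138e+00]
```

```bash
python3 -m inch '[[[-5,-4,15],[0,0,0],-1],[[-5,-4,32],[0,0,0],-1],[[-5,-4,38],[0,0,0],-1],[[-5,-4,38],[0,0,0],-1],[[-5,-4,39],[0,0,0],-1]]'
python3 -m inch '[[[0,0,0],[0,0,0],0.6],[[0,0,0],[0,0,0],0.65],[[0,0,0],[0,0,0],0.65],[[0,0,-50],[0,0,0],0.65],[[0,0,-110],[0,0,0],0.65]]'
python3 - <<'E'
from h import *
go([.474,-.26,.236],np.radians(-183.4))
E
```

```text
clock: 26.82
position: [0.5881, -0.1448, 0.0355]
tool_rot: [[-0.054, -0.999, -0.001], [-0.999, 0.054, -0.0], [0.0, 0.001, -1.0]]
force: [-5.5, 4.0, 13.7]
gripper_width: 0.697
clock: 27.45
position: [0.5876, -0.1449, 0.1451]
tool_rot: [[-0.055, -0.998, -0.003], [-0.998, 0.055, -0.0], [0.0, 0.003, -1.0]]
force: [1.9, -0.6, -0.0]
gripper_width: 0.822
shift [121.2 107.4 -90.5]
turn [ 0.003 -0.     0.004]
turn [ 1.000e-03  5.000e-03 -3.137e+00]
```

```bash
python3 -m inch '[[[30,30,-50],[0,0,0],1],[[70,60,-90],[0,0,0],1],[[115,105,-90],[0,0,0],1],[[121,107,-90],[0,0,0],1],[[121,107,-90],[0,0,0],1]]'
python3 - <<'E'
from h import *
f=grab('wrist');print(f['s']['position'])
save(f,'w7');np.savez('w7.npz',**{k:f[k] for k in('pixels','depth','mtx','k1','R','t')})
m=cv2.inRange(cv2.cvtColor(f['pixels'],cv2.COLOR_RGB2HSV),np.array((18,70,90)),np.array((32,255,255)))
m=cv2.morphologyEx(m,cv2.MORPH_CLOSE,np.ones((9,9)))
cs,_=cv2.findContours(m,cv2.RETR_EXTERNAL,cv2.CHAIN_APPROX_NONE)
for c in cs:
  if cv2.contourArea(c)>600: x,y,w,h=cv2.boundingRect(c);print((x,y,w,h),plane(f,(x+w/2,y+h/2),.05))
E
```

```text
clock: 28.08
position: [0.4748, -0.2603, 0.2353]
tool_rot: [[-0.056, -0.998, 0.001], [-0.998, 0.056, -0.0], [-0.0, -0.001, -1.0]]
force: [-0.3, 0.5, 0.6]
gripper_width: 1.002
[ 0.47476276 -0.26026677  0.23534619]
(284, 337, 356, 25) [[ 0.31848492 -0.04975554  0.05      ]]
(228, 250, 26, 33) [[ 0.56208736 -0.16832709  0.05      ]]
(158, 244, 58, 38) [[ 0.61940939 -0.17579817  0.05      ]]
(280, 20, 69, 76) [[ 0.47059571 -0.37268233  0.05      ]]
(439, 0, 201, 204) [[ 0.26301903 -0.32181462  0.05      ]]
```

View pics/w7.png

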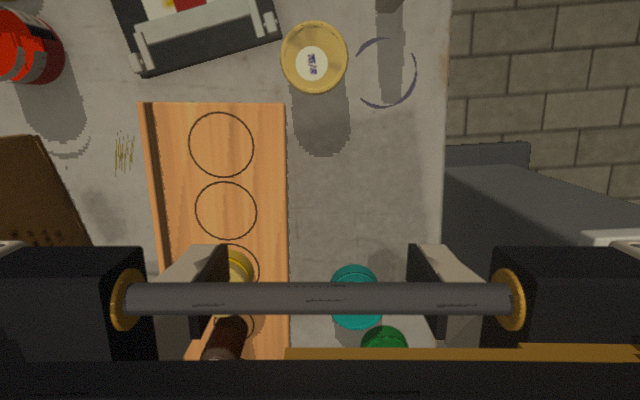

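Jar B's lid is at (314,57), close to the dark tray edge (283,38). I'll tilt the jaws about 20° so the left finger passes below the tray. Jar A and the bottle are on the shelf at (238,268) and (228,335).

Run:
```python
from h import *
f=dict(np.load('w7.npz'));p=plane(f,(314.5,57),.05)[0];print(p)
go([p[0],p[1],.0255])
```

```text
[ 0.47054692 -0.3735191   0.05      ]
shift [113.9  -1.6 209.6]
```

```bash
python3 -m inch '[[[40,0,40],[0,0,-0.15],0.75],[[80,-1,80],[0,0,-0.3],0.75],[[114,-1,110],[0,0,-0.35],0.75],[[114,-2,130],[0,0,-0.35],0.75],[[114,-2,130],[0,0,-0.35],0.75]]'
python3 -m inch '[[[0,0,40],[0,0,0],0.75],[[0,0,79],[0,0,0],0.75],[[0,0,79],[0,0,0],0.75]]'
```

```text
clock: 28.75
position: [0.4704, -0.3727, 0.1025]
tool_rot: [[0.291, -0.957, -0.005], [-0.957, -0.291, 0.002], [-0.003, 0.004, -1.0]]
force: [-0.1, 0.8, 0.4]
gripper_width: 0.874
clock: 29.12
position: [0.47, -0.3722, 0.0245]
tool_rot: [[0.292, -0.956, -0.004], [-0.956, -0.292, 0.002], [-0.003, 0.004, -1.0]]
force: [0.4, 1.2, 0.6]
gripper_width: 0.877
```

```bash
python3 -m inch '[[[0,0,0],[0,0,0],-1],[[0,0,0],[0,0,0],-1],[[0,0,0],[0,0,0],-1],[[0,0,0],[0,0,0],-1],[[0,0,0],[0,0,0],-1]]'
```

```text
clock: 29.75
position: [0.4721, -0.3741, 0.0284]
tool_rot: [[0.291, -0.957, 0.003], [-0.957, -0.291, -0.001], [0.002, -0.003, -1.0]]
force: [0.2, 1.6, 6.9]
gripper_width: 0.696
```

```bash
python3 - <<'E'
from h import *
go([.5834,-.2206,.08],np.radians(-183.4))
E
python3 -m inch '[[[0,0,-25],[0,0,0],-1],[[0,0,-51],[0,0,0.05],-1],[[-35,-45,-51],[0,0,0.15],-1],[[-70,-90,-51],[0,0,0.25],-1],[[-95,-130,-51],[0,0,0.355],-1]]'
python3 -m inch '[[[0,0,0],[0,0,0],-1],[[0,0,0],[0,0,0],-1],[[0,0,0],[0,0,0],-1]]'
python3 - <<'E'
from h import *
go([.5834,-.2206,.039],np.radians(-183.4))
E
```

```text
shift [-114.3 -151.3  -51.5]
turn [-0.003 -0.002  0.355]
turn [ 2.000e-03 -4.000e-03 -2.787e+00]
clock: 30.38
position: [0.5685, -0.2434, 0.0783]
tool_rot: [[-0.063, -0.998, 0.001], [-0.998, 0.063, 0.0], [-0.0, -0.001, -1.0]]
force: [0.8, -1.5, -2.4]
gripper_width: 0.695
clock: 30.75
position: [0.5668, -0.2457, 0.0774]
tool_rot: [[-0.061, -0.998, -0.0], [-0.998, 0.061, 0.0], [-0.0, 0.0, -1.0]]
force: [0.2, -0.4, -1.0]
gripper_width: 0.695
shift [-26.  -15.1  38.4]
turn [ 0.     0.    -0.001]
turn [ 0.   -0.    3.14]
```

```bash
python3 -m inch '[[[-26,-15,0],[0,0,0],-1],[[-26,-15,15],[0,0,0],-1],[[-26,-15,32],[0,0,0],-1],[[-26,-15,38],[0,0,0],-1],[[-26,-15,38],[0,0,0],-1]]'
python3 -m inch '[[[0,0,0],[0,0,0],-1],[[0,0,1],[0,0,0],-1]]'
```

```text
clock: 31.38
position: [0.5832, -0.2206, 0.0388]
tool_rot: [[-0.06, -0.998, -0.001], [-0.998, 0.06, -0.0], [0.0, 0.001, -1.0]]
force: [0.1, -0.5, -2.1]
gripper_width: 0.7
clock: 31.62
position: [0.5839, -0.2202, 0.0383]
tool_rot: [[-0.06, -0.998, -0.0], [-0.998, 0.06, -0.0], [0.0, 0.0, -1.0]]
force: [-2.8, 0.9, 7.7]
gripper_width: 0.693
```

Contact made. I'll release, back off, and look over the row.

```bash
python3 -m inch '[[[0,0,0],[0,0,0],0.6],[[0,0,0],[0,0,0],0.65],[[0,0,0],[0,0,0],0.65],[[0,0,-50],[0,0,0],0.65],[[0,0,-110],[0,0,0],0.65]]'
python3 - <<'E'
from h import *
go([.47,-.10,.30],np.radians(-90))
E
python3 -m inch '[[[-20,20,-60],[0,0,-0.18],1],[[-40,40,-120],[0,0,-0.36],1],[[-60,60,-150],[0,0,-0.54],1],[[-80,80,-150],[0,0,-0.72],1],[[-100,100,-150],[0,0,-0.9],1]]'
python3 -m inch '[[[0,0,0],[0,0,-0.18],1],[[0,0,0],[0,0,-0.36],1],[[0,0,0],[0,0,-0.54],1],[[0,0,0],[0,0,-0.7],1],[[0,0,0],[0,0,-0.7],1]]'
python3 - <<'E'
from h import *
f=grab('wrist');print(f['s']['position'])
save(f,'w8');np.savez('w8.npz',**{k:f[k] for k in('pixels','depth','mtx','k1','R','t')})
R3=[[.592,-.0708],[.588,-.1455],[.5834,-.2206]];print(proj(f,[[*R3[0],.095],[*R3[1],.06],[*R3[2],.06]]).round(1))
m=cv2.inRange(cv2.cvtColor(f['pixels'],cv2.COLOR_RGB2HSV),np.array((18,70,90)),np.array((32,255,255)))
m=cv2.morphologyEx(m,cv2.MORPH_CLOSE,np.ones((5,5)))
cs,_=cv2.findContours(m,cv2.RETR_EXTERNAL,cv2.CHAIN_APPROX_NONE)
for c in cs:
  if cv2.contourArea(c)>600: x,y,w,h=cv2.boundingRect(c);print((x,y,w,h),plane(f,(x+w/2,y+h/2),.06))
E
```

```text
clock: 32.25
position: [0.5832, -0.2198, 0.1482]
tool_rot: [[-0.06, -0.998, -0.003], [-0.998, 0.06, 0.0], [-0.0, 0.003, -1.0]]
force: [2.1, -0.6, 0.1]
gripper_width: 0.827
shift [-112.8  120.6 -151.4]
turn [ 0.002  0.003 -1.631]
turn [ 0.003 -0.002  1.511]
clock: 32.88
position: [0.4896, -0.1134, 0.2989]
tool_rot: [[0.749, -0.663, 0.002], [-0.663, -0.749, 0.0], [0.001, -0.001, -1.0]]
force: [0.3, 0.6, -0.0]
gripper_width: 1.001
clock: 33.5
position: [0.4901, -0.1141, 0.2983]
tool_rot: [[1.0, -0.032, 0.0], [-0.032, -1.0, 0.0], [0.0, -0.0, -1.0]]
force: [-0.6, -0.8, -0.3]
gripper_width: 1.001
[ 0.49013208 -0.11407251  0.2983258 ]
[[270.5  73.8]
 [344.8  78. ]
 [415.3  80.1]]
(347, 315, 55, 33) [[ 0.27148627 -0.18170771  0.06      ]]
(110, 270, 33, 60) [[0.32891473 0.13507622 0.06      ]]
(428, 247, 62, 34) [[ 0.36599137 -0.28487585  0.06      ]]
(379, 48, 65, 63) [[ 0.58411445 -0.21658447  0.06      ]]
(315, 47, 59, 63) [[ 0.58754164 -0.14515685  0.06      ]]
(588, 36, 52, 60) [[ 0.58887587 -0.42501511  0.06      ]]
```

View pics/w8.png

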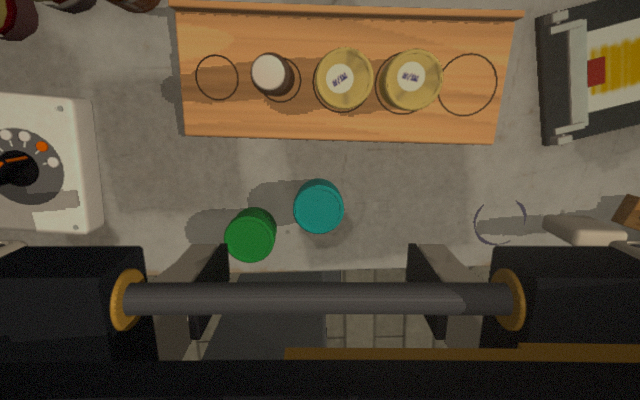

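The bottle cap (270,73) and jar lids (344,78) and (414,79) match the projected ring centres within about 1–2 px. One last overview before handing in.

Run:
```python
from h import *
f=grab('top');g=grab('scene')
a=cv2.resize(f['pixels'][145:240,185:385],None,fx=3.9,fy=3.0);b=cv2.resize(g['pixels'][130:290,200:420],(780,310))
cv2.imwrite('pics/fin.png',np.vstack([a,b])[:,:,::-1])
```

```text
(no output)
```

View pics/fin.png

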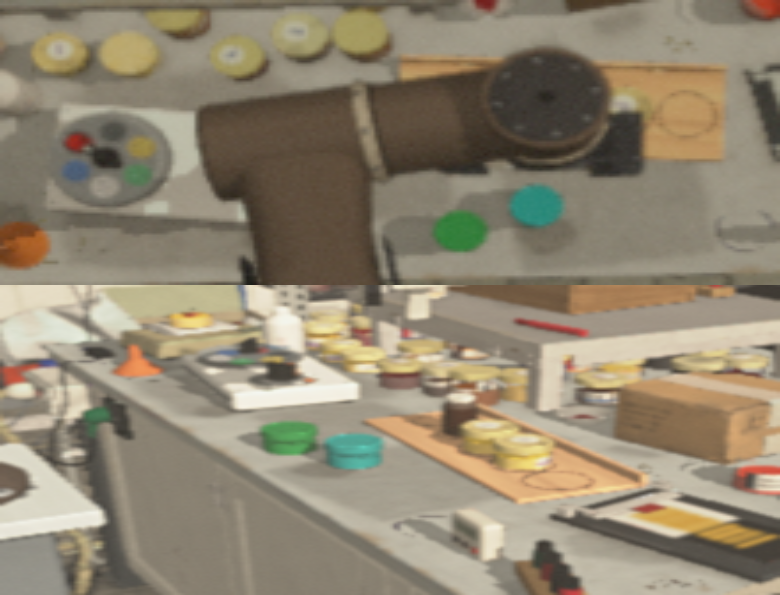

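The overview shows the cap opening over red (80,142), the bottle and both jars upright in a row on the shelf, and the bystanders still standing. Handing in.

```bash
python3 -c "
from cell import ticket; print(ticket.close_job())"
```

```text
the job is handed in; nothing more can be done
None
```

The job is done and handed in at about 34 s of the 210 s allowed; no verdict was reported.

**Doser:** I turned the selector back to the off mark and confirmed it by eye. With it off, I turned the cap until its opening was over the red pigment, about 1 mm off in the close-up. Only then did I turn the selector to the orange dot, and the pointer stripe lies on the predicted line for that notch.

**Shelf:** Two jars and one bottle stood along the front. The bottle now stands on small ring 2 and the jars on large rings 1 and 2. In the last wrist picture all three were upright and matched the ring centres to within about 2–3 mm.

**Checks that disagreed:**
- **Jar at the right:** it measured about 3 cm from its first estimate, probably because it was knocked aside. I picked it up from a fresh measurement.
- **Same jar on the shelf:** its first outline read about 4 mm off centre. That outline included the jar's visible side; corrected for that, it agreed with the ring.
- **Top camera:** in the last overview the arm hid the selector from above. I relied on the wrist pictures for that check.

The white bottle, funnel, vial rack and timer were not touched and looked in place.

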